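Throw the index lever into the flagged notch and lock it with its pin

TASK

Select the flagged step on the round indexing head: lift its lever out of the neutral bay, swing it over and let it drop fully home into the notch that is flagged by the tall domed stud. Then take the lock pin out of its holder block and put it down through the hole in the lever into the head until its collar sits on the lever, and let go. Leave the spare mould wall, the spanner and the tin dish where they are.

Things in the scene. Friction and masses are not known exactly. Their poses are not given: they have to be found in the camera images.
- indexer: round grey indexing head, fixed. Origin: on the upright pivot axis, at its underside; z up; the lever points along its -x at swing 0. Flange 310 mm across, 10 mm thick; pivot post 103 mm high. At 78 to 122 mm radius runs a gate: floor 35 mm above the underside, steel cheeks 12 mm higher. Three radial notches 24.5 mm wide, each with a 14 mm hole in its floor at 100 mm radius.
- lever_swing (a joint): swing of the lever about the pivot, rad; 0 along the head's -x, growing counterclockwise seen from above. The notches lie at -0.8, -0.3 and 0.2; beside the last lies a wide neutral bay without a hole (0.5 to 1.05), where the lever starts.
- lever_lift (a joint): how far the lever is raised, m; 0 fully down (in a notch or the bay), about 0.012 when it lies on top of the cheeks, at most 0.025. A spring and its weight (5 to 7 N together) press it down.
- knob_grip (a point): middle of the upright black cylindrical knob (24 mm diameter, 43 mm high) near the lever's end, 165 mm from the pivot axis. With the lever down it is 73 mm above the head's underside; the lever is a flat steel bar 22 mm wide and 12 mm thick whose upper face is 26 mm below this point.
- lever_hole (a point): centre of the 12 mm through hole in the lever, 100 mm from the pivot axis, on the bar's upper face (47 mm above the head's underside when the lever is down).
- lever_mark (a point): point on the lever's centre line, at its lower face, 140 mm from the pivot; it stands over the stud of the notch in which the lever lies.
- setting_stud: the flag: tall domed steel stud (23 mm high, 16 mm foot) on the flange at one of the three notches, 140 mm from the pivot, on the notch's centre line. Origin: centre of its foot. The other two notches have flat screw heads only 3 mm high.
- pin_holder: aluminium block 50 x 50 x 40 mm with an upright 12 mm hole, 38 mm deep, in the middle of its top, fixed. Origin: centre of its underside.
- lock_pin: loose steel lock pin, 70 mm long, upright in the holder at the start. Origin: its rounded lower tip; z along the pin to its head. Shank 10 mm diameter, 36 mm long; collar 22 mm diameter from 36 to 39 mm; dark cylindrical head 17 mm diameter from 39 to 70 mm.
- pin_tip (a point): lower tip of the lock pin. Fully inserted it lies 11 mm above the head's underside.
- pin_head (a point): point on the pin's axis in its head, 60 mm above the tip; a good place for the grip.
- mould_wall: spare mould wall lying flat, pale bar 40 x 118 x 10 mm, bystander. Origin: centre of its underside.
- spanner: steel combination spanner, 28 x 200 x 6 mm, bystander. Origin: centre of its underside.
- tin_dish: round tin dish, 94 mm across, 15 mm high, bystander. Origin: centre of its underside.

How it is judged:
On the way:
1. the lever is fully down in the flagged notch (value of joint lever_lift below 0.003 m and horizontal distance between lever_mark and setting_stud below 0.01 m), for 0.2 s.
At the end, for the whole second after the job is handed in: Lever fully down (lift under 3 mm) in the notch of the tall stud (its mark within 10 mm of the stud); lock pin upright (0.12 rad) and at rest through the lever's hole (tip within 5 mm of its axis), collar on the lever (tip under 14 mm above the head's underside) (all of step 1 and horizontal distance between pin_tip and lever_hole below 0.005 m and z of pin_tip in the frame of indexer below 0.014 m and angle between lock_pin's own z axis and vertical below 0.12 rad and linear speed of lock_pin below 0.02 m/s); the robot touches nothing.
It fails at once if the spare mould wall is moved by more than 30 mm (distance of mould_wall from where it was at the start of the episode above 0.03 m).
It fails at once if the spanner is moved by more than 30 mm (distance of spanner from where it was at the start of the episode above 0.03 m).
It fails at once if the tin dish is moved by more than 30 mm (distance of tin_dish from where it was at the start of the episode above 0.03 m).
It also fails if it takes over 56 s, if anything falls off the work surface, if the arm or the gripper's body presses on something with over 40 N, if the wrist force passes 120 N, or if a joint passes its speed limit or range.

ROBOT

A 6-joint arm with a two-finger parallel gripper is mounted at the origin on a cart in front of the work surface, level with it; the furniture and walls round the work are solid. World frame = base frame: x ahead of the robot, y to its left, z up, the work surface at z = 0. Lengths are in m, angles in rad, forces in N, time in s.
With the tool pointing down it reaches from about 0.425 to 0.95 m from the base axis. Payload 3.5 kg.
Tool frame: the origin (TCP) lies at the very end of the fingers, on their centre line; the grasp point (between the pads) lies 19 mm behind it; z points along the fingers, y is the direction in which the jaws open and shut (so a half turn about z gives the same grasp; the last joint's range is limited). The gripper opens to 85 mm and grips with 20 to 120 N. Pads are 22 mm wide; open, the fingers measure 114 mm over their backs; the gripper's body (76 mm by 85 mm) begins 54 mm behind the grasp point. The pads swing forward as they close: fully open they stand 13 mm farther back than shut.
Start: joints at [-0.15, 0.286, 1.577, -0, 1.279, -0.15], TCP at [0.675, 0, 0.231] pointing down, gripper open.
Joint ranges: [-2.77, 2.77], [-0.9, 2.22], [0.21, 2.48], [-1.53, 4.67], [0.24, 2.81], [-2.84, 2.84]. Speed limits (rad/s): [2.79, 2.79, 3.14, 3.14, 3.14, 3.14].

INTERFACE

Orientations are given as a unit quaternion [x, y, z, w].
In Python, from plant import ctrl, eyes, ticket gives the robot as it stands.
- The arm moves only by the tool send_rows, never from a script. Its arguments are lists of equal length, an entry for each row: "translation": the shift along the tool's x, y, z in units of 30 mm (1.0 is 30 mm), a list of three; "rotation": the turn, a rotation vector about the tool's x, y, z in units of 5 degrees (1.0 is 5 degrees), a list of three; "grip": the finger opening in mm, from 0 to 85.4. A call has 1 to 5 rows; each row shifts and turns the commanded pose from where the row before left it, along the tool's axes as they then stand; what a row does not reach is not made up. A row lasts 1/8 s, in which the tool goes at most 62.5 mm and 10.7 degrees, less where a joint would pass 70% of its speed; a pose out of reach is approached as far as the arm can. A call is refused whole if a number of a shift passes 1 or a number of a turn 1, either way. A call with a gripper value outside its range is refused whole. The fingers move at their own pace and stop on an object; "squeeze" is the grip in N (left out, the last holds). Time passes only in rows, so rows that do not move let the fingers close. It gives the time, the measured TCP pose, the force and the opening at its end, in the units of the state.
- ctrl.get_state(): the state, without advancing time (a new reading comes with each control period).
- eyes.read_camera(name): name is "scene" or "side" or "wrist"; returns a dict with "image" (420x560x3 uint8, blue, green, red), "mtx" (3x3 intrinsics, pixels), "dist_coeffs" ([k1, k2, p1, p2, k3] as OpenCV has them; the pictures are not rectified), "xyz" and "orientation" of the camera in the world; the wrist camera has in their place "hand_eye" (4x4, takes a point from camera to tool coordinates, whose origin is the TCP and whose axes are the flange's). Camera axes: x right, y down, z forward; pixel columns grow to the right and rows downward; lengths in m; the calibration is good to about 2 mm. A picture is of the moment at which its call begins: read the wrist's pose just before it. There is no depth.
- ticket.sign_off(): hands the job in, once; it reports no verdict.
The state is a dict: "time": time; "qpos": joint angles; "dq": joint speeds; "joint_efforts": joint torques, N m; "eef_pos": TCP position; "tcp_rot": TCP orientation; "contact_force": force on the tool from outside, world axes, zero at the start; "wrist_torque": the same for the moment, N m; "opening": opening from 0.0 (shut) to 1.0 (fully open).
Only numpy, scipy, OpenCV 4.12 (cv2) and the standard library are available. Lean on these libraries where they do the work, as an engineer would, in place of code of your own. Each camera call takes 0.05 s, during which the arm holds its last target. There are 200 camera calls.

## Working session

There is one attempt and no reset: what is moved stays moved. The work goes in short steps, Python scripts to look and compute and a tool call to move; the robot and the scene stay as the last step left them, time stands still between calls to the robot, and variables do not carry over. Pictures are saved under pics/ and viewed, about 8 in all and at most 12, crops included, and the job is handed in when it is done.

Besides the shell and the picture viewer there is one more tool, called after "Request:" as name(argument=value, ...) on one line, values as JSON. send_rows: Moves the arm, as the interface text tells. Its arguments: {"type":"object","properties":{"translation":{"type":"array"},"rotation":{"type":"array"},"grip":{"type":"array"},"squeeze":{"type":"number"}},"required":["translation","rotation","grip"]}

```bash
mkdir -p pics
cat > h.py <<'E'
import numpy as np,cv2,pickle
from scipy.spatial.transform import Rotation as R
from plant import ctrl,eyes,ticket
def snap(n,f):
    s=ctrl.get_state(); c=eyes.read_camera(n); c['s']=s
    cv2.imwrite(f'pics/{f}.png',c['image']); pickle.dump(c,open(f'pics/{f}.pkl','wb')); return c
def cam(c):
    if 'hand_eye' in c:
        T=np.eye(4);T[:3,:3]=R.from_quat(c['s']['tcp_rot']).as_matrix();T[:3,3]=c['s']['eef_pos'];T=T@np.array(c['hand_eye'])
        return T[:3,:3],T[:3,3]
    o=np.array(c['orientation']); 
    return (R.from_quat(o).as_matrix() if o.size==4 else o.reshape(3,3)),np.array(c['xyz'])
def load(f): return pickle.load(open(f'pics/{f}.pkl','rb'))
def px2w(c,uv,z):
    Rm,t=cam(c)
    p=cv2.undistortPoints(np.array([[uv]],float),np.array(c['mtx']),np.array(c['dist_coeffs']))[0,0]
    d=Rm@np.array([p[0],p[1],1]); return t+d*(z-t[2])/d[2]
def w2px(c,P):
    Rm,t=cam(c); rv=cv2.Rodrigues(Rm.T)[0]
    return cv2.projectPoints(np.array(P,float).reshape(-1,3),rv,-Rm.T@t,np.array(c['mtx']),np.array(c['dist_coeffs']))[0][:,0]
E
python3 - <<'E'
from h import *
for n in('scene','side','wrist'):
    c=snap(n,n+'0'); print(n,cam(c)[1],c['mtx'][0][0])
a=load('scene0')['image'];b=load('wrist0')['image'];s=load('side0')['image']
print(ctrl.get_state())
E
```

```text
scene [0.24870489 0.58865985 0.70019168] 396.1964312921001
side [0.30748724 1.12851081 0.5271637 ] 536.2208670528038
wrist [0.67529186 0.07085312 0.3730084 ] 328.9745681301783
{'time': 0.15, 'qpos': array([-1.50044866e-01,  2.87020766e-01,  1.57787054e+00,  2.26332512e-05,
        1.27860178e+00, -1.50029675e-01]), 'dq': array([ 0.00023238, -0.00213037, -0.00390528, -0.00043737,  0.00011096,
        0.00092384]), 'joint_efforts': array([ 7.91554030e-04, -4.06602967e+01, -2.93140125e+01, -8.94972595e-05,
        3.96185191e-03, -2.97825103e-06]), 'eef_pos': array([6.74476755e-01, 8.38776862e-05, 2.30209712e-01]), 'tcp_rot': array([ 7.07114145e-01,  7.07098779e-01, -5.55204543e-04, -7.71220050e-04]), 'contact_force': array([-0.1860811 ,  0.5873078 , -0.53903126]), 'wrist_torque': array([ 0.01918887, -0.0008479 ,  0.0634939 ]), 'opening': 1.004192505206361}
```

View pics/scene0.png

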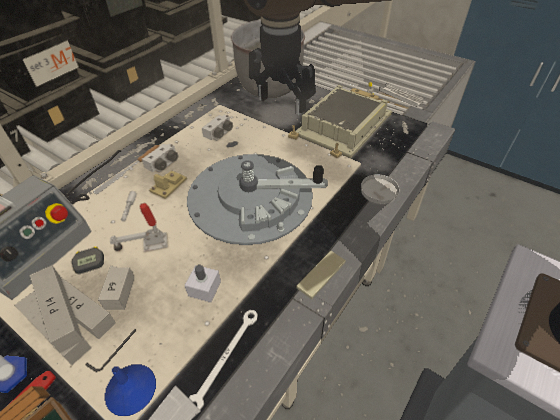

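View pics/side0.png

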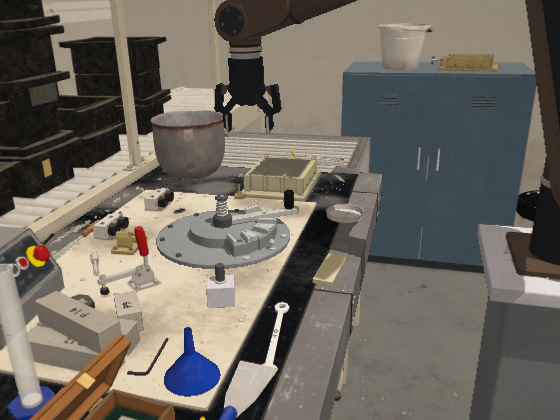

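The scene view shows the head at about (249,198) and the knob at (318,175). The pin in its holder is at (200,272), and the notches lie on the near side around (275,210). I'll enlarge the crop.

Run:
```python
from h import *
c=load('scene0')
im=cv2.resize(c['image'][145:305,180:340],None,fx=5,fy=5,interpolation=cv2.INTER_CUBIC)[:, :]
cv2.imwrite('pics/crop1.png',cv2.resize(c['image'][145:265,180:340],(800,600),interpolation=cv2.INTER_CUBIC))
for n,uv,z in(('post',(249,163),.103),('knob',(318,168),.095),('pinhead',(200,267),.07),('flangeL',(187,199),.01),('flangeR',(313,199),.01)):print(n,px2w(c,uv,z))
s=load('side0')
for n,uv,z in(('knob',(289,192),.095),('pinhead',(220,265),.07)):print(n,px2w(s,uv,z))
```

```text
post [0.72457369 0.05767673 0.103     ]
knob [ 0.58825202 -0.02687589  0.095     ]
pinhead [0.63557214 0.32328115 0.07      ]
flangeL [0.83855906 0.16873196 0.01      ]
flangeR [ 0.58518161 -0.00830424  0.01      ]
knob [ 0.58832601 -0.02471534  0.095     ]
pinhead [0.63732065 0.31404884 0.07      ]
```

View pics/crop1.png

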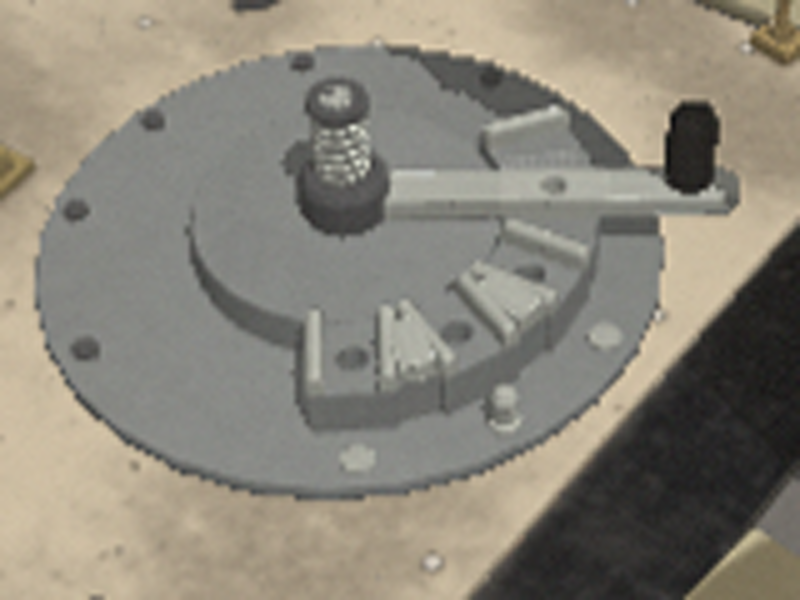

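Run:
```python
from h import *
from scipy.optimize import least_squares
c=load('scene0')
F=[(.14,.010,-.3,503,421),(.14,.013,.2,604,335),(.14,.013,-.8,358,457),(.1,.035,-.3,457,332),(.1,.035,-.8,352,358),(.1,.047,None,554,185),(.165,.0945,None,693,110),(0,.103,0,336,93)]
uv=np.array([(180+(u+.5)/5-.5,145+(v+.5)/5-.5) for *_,u,v in F])
def pts(p,F=F):
    return [(p[0]-r*np.cos(p[2]+(p[3] if s is None else s)),p[1]-r*np.sin(p[2]+(p[3] if s is None else s)),z) for r,z,s,*_ in F]
f=lambda p:(w2px(c,pts(p))-uv).ravel()
r=least_squares(f,[.72,.06,0,.78],loss='soft_l1');print(r.x,np.round(r.fun.reshape(-1,2),1))
p=r.x
for s in(p[3],-.3):print(s,pts(p,[(.165,.073,s),(.1,.047,s)]))
np.save('fit.npy',p)
for uv2,z in(((200,267.5),.07),):print(px2w(c,uv2,z))
for n,o in(('scene',(170,240,60,80)),('side',(190,240,60,80))):
    pass
a=load('scene0')['image'][250:310,170:230];b=load('side0')['image'][250:310,190:250]
cv2.imwrite('pics/crop2.png',cv2.resize(np.hstack([a,b]),(800,400),interpolation=cv2.INTER_CUBIC))
```

```text
[ 0.72497524  0.06391522 -0.07701202  0.69881628] [[ 0.2  0.1]
 [-0.1 -0.1]
 [-0.1 -0.3]
 [-0.2 -0.3]
 [ 0.  -0.2]
 [-0.2  0.2]
 [ 0.  -0.1]
 [ 0.4  1.2]]
0.6988162833071022 [(np.float64(0.5908584897221352), np.float64(-0.032197721427982176), 0.073), (np.float64(0.643692361175773), np.float64(0.005664951842938373), 0.047)]
-0.3 [(np.float64(0.5715633897198626), np.float64(0.12465897604161347), 0.073), (np.float64(0.6319983611743957), np.float64(0.10072961697602664), 0.047)]
[0.6347675  0.32412883 0.07      ]
```

View pics/crop2.png

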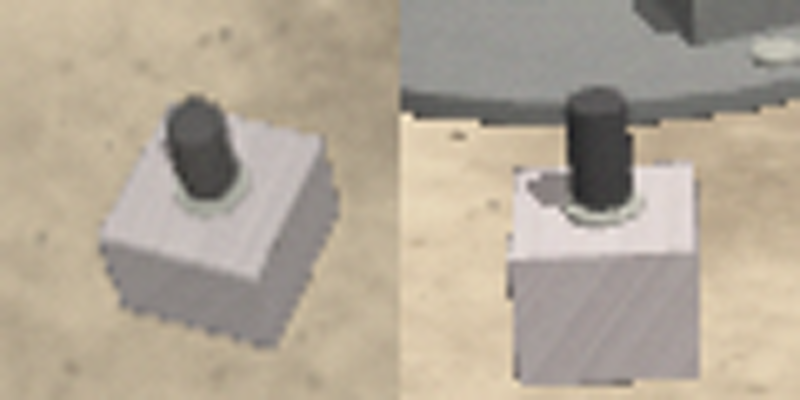

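The fit residuals are under 0.4 px apart from the post top. The tall stud is at the middle notch (-0.3), and the lever stands at about 0.70. Next I'll move above the knob, staying high.

Request:
send_rows(translation=[[-0.27, -0.7, 0.6], [-0.27, -0.7, 0.6], [-0.27, -0.7, 0.6], [-0.26, -0.69, 0.6], [0, 0, 0]], rotation=[[0, 0, 0], [0, 0, 0], [0, 0, 0], [0, 0, 0], [0, 0, 0]], grip=[55, 55, 55, 55, 55], squeeze=40)

```text
time: 0.78
eef_pos: [0.589, -0.032, 0.157]
tcp_rot: [0.707, 0.707, -0.001, -0.002]
contact_force: [0.8, 0.4, 0.1]
opening: 0.644
```

Run:
```python
from h import *
c=load('scene0');print(px2w(c,(199.4,266.9),.074));s=load('side0');print(px2w(s,(219.7,265),.074))
# collar (z .0415): 
print(px2w(c,(170+212/6.667,250+187/6.667),.043),px2w(s,(190+203/6.667,250+207/6.667),.043))
w=snap('wrist','wrist1');print(w['s']['eef_pos'],w['s']['contact_force'],w['s']['opening'])
p=np.load('fit.npy');P=[(.5909,-.0322,.0945),(.6437,.0057,.047)]+[(p[0]-r*np.cos(p[2]+s),p[1]-r*np.sin(p[2]+s),z) for r,z,s in((.14,.01,-.3),(.14,.013,.2),(.1,.035,.2),(.1,.035,-.3))]
print(w2px(w,P))
im=w['image'].copy()
for q in w2px(w,P):cv2.drawMarker(im,tuple(int(v) for v in q.round()),(0,0,255),0,8,1)
cv2.imwrite('pics/w1.png',im)
```

```text
[0.63421617 0.32545593 0.074     ]
[0.63496971 0.32129802 0.074     ]
[0.63112104 0.32899139 0.043     ] [0.63402324 0.32520488 0.043     ]
[ 0.58903113 -0.03198563  0.15704714] [0.84987572 0.3820467  0.07695558] 0.643920243478317
[[279.1634335  225.6233196 ]
 [348.01435679 158.5981552 ]
 [284.12066982  11.62533326]
 [273.19222924 103.77116465]
 [324.78863133  96.09764027]
 [336.19092388  24.16709968]]
```

View pics/w1.png

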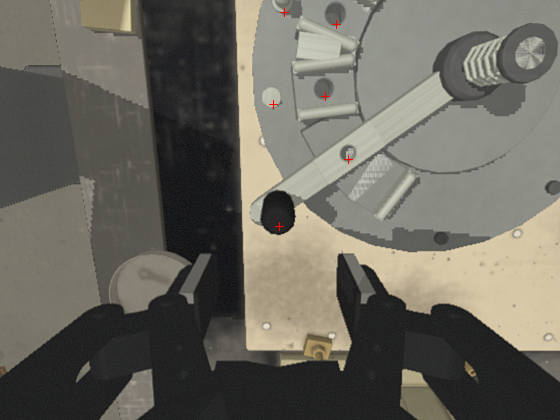

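The wrist view shows every feature about 7 px above its predicted mark, roughly 5 mm towards +y. I'll fit the head from this image as well.

Run:
```python
from h import *
from scipy.optimize import least_squares
c=load('wrist1');s=load('side0')
print(c['s']['tcp_rot'])
cv2.imwrite('pics/crop3.png',np.hstack([cv2.resize(c['image'][0:240,240:400],(400,600),interpolation=cv2.INTER_CUBIC),cv2.resize(s['image'][180:270,200:300],(400,600)[:1]+(360,),interpolation=cv2.INTER_CUBIC)]) if 0 else cv2.copyMakeBorder(cv2.resize(s['image'][180:255,200:300],(800,600),interpolation=cv2.INTER_CUBIC),0,0,0,0,0))
F=[(.14,.013,.2,271,97),(.1,.035,.2,324,88),(.1,.035,-.3,336,16),(.1,.047,None,348,152),(0,.103,0,529,53)]
uv=np.array([f[3:] for f in F],float)
def pts(p,F=F):
    return [(p[0]-r*np.cos(p[2]+(p[3] if s is None else s)),p[1]-r*np.sin(p[2]+(p[3] if s is None else s)),z) for r,z,s,*_ in F]
r=least_squares(lambda p:(w2px(c,pts(p))-uv).ravel(),[.72,.06,-.077,.7]);print(r.x,np.round(r.fun.reshape(-1,2),1))
print(pts(r.x,[(.165,.073,r.x[3]),(.165,.073,-.3)]))
```

```text
[ 0.70746396  0.70674508 -0.00128068 -0.00211909]
[ 0.72512455  0.07031001 -0.06913261  0.69953733] [[ 2.5  0. ]
 [ 1.4  0.3]
 [ 0.4 -0.7]
 [ 1.3 -0.9]
 [-3.9  0.2]]
[(np.float64(0.5918393656418675), np.float64(-0.026952828604928064), 0.073), (np.float64(0.5712388427797278), np.float64(0.12984309718192477), 0.073)]
```

View pics/crop3.png

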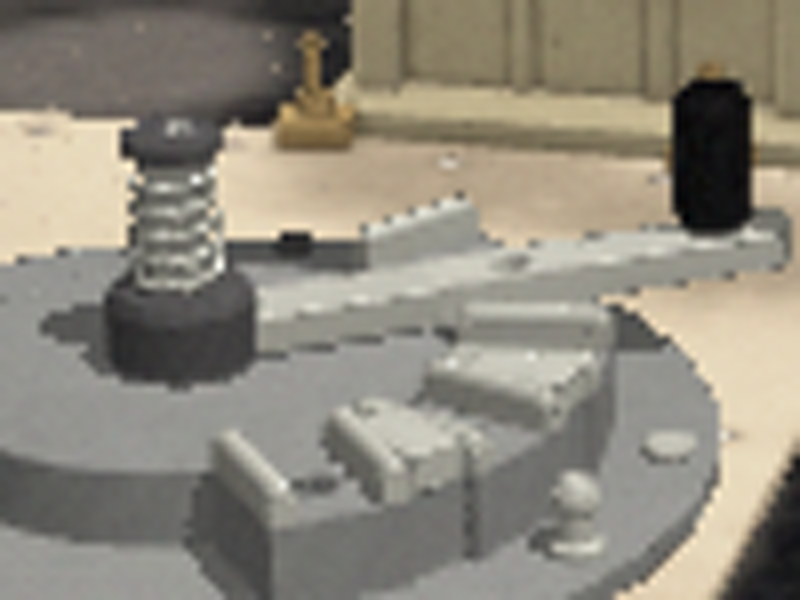

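Run:
```python
from h import *
from scipy.optimize import least_squares
A,B,C=load('scene0'),load('side0'),load('wrist1')
FA=[(.14,.010,-.3,503,421),(.14,.013,.2,604,335),(.14,.013,-.8,358,457),(.1,.035,-.3,457,332),(.1,.035,-.8,352,358),(.1,.047,None,554,185),(.165,.0945,None,693,110)]
FB=[(.14,.010,-.3,578,545),(.14,.013,.2,670,443),(.165,.0945,None,712,90),(.1,.047,None,515,262),(.1,.035,-.8,315,485),(0,.103,0,178,127)]
FC=[(.14,.013,.2,271,97),(.1,.035,.2,324,88),(.1,.035,-.3,336,16),(.1,.047,None,348,152)]
uA=np.array([(180+(f[3]+.5)/5-.5,145+(f[4]+.5)/5-.5) for f in FA]);uB=np.array([(200+(f[3]+.5)/8-.5,180+(f[4]+.5)/8-.5) for f in FB]);uC=np.array([f[3:] for f in FC],float)
def pts(p,F):
    return [(p[0]-r*np.cos(p[2]+(p[3] if s is None else s)),p[1]-r*np.sin(p[2]+(p[3] if s is None else s)),z) for r,z,s,*_ in F]
S=[(A,FA,uA),(B,FB,uB),(C,FC,uC)]
for k in([0],[1],[2],[0,1],[0,1,2]):
    r=least_squares(lambda p:np.concatenate([(w2px(S[i][0],pts(p,S[i][1]))-S[i][2]).ravel() for i in k]),[.72,.06,-.077,.7])
    print(k,r.x.round(4),np.round(r.fun,1),np.round(pts(r.x,[(.165,.073,None),(.165,.073,-.3)]),4).tolist())
```

```text
[0] [ 0.7246  0.0642 -0.0771  0.7018] [ 0.3  0.2 -0.1  0.1 -0.1 -0.1 -0.1 -0.1  0.1 -0.1 -0.2  0.2  0.1 -0.1] [[0.5908, -0.0323, 0.073], [0.5712, 0.1249, 0.073]]
[1] [ 0.727   0.0549 -0.0765  0.6834] [-0.1  0.4 -0.2 -0.4  0.6 -0.7 -0.1  0.2  0.  -0.4 -0.2  0.8] [[0.5915, -0.0392, 0.073], [0.5736, 0.1156, 0.073]]
[2] [ 0.7241  0.0692 -0.0793  0.7061] [ 1.1 -0.3 -0.1  0.4 -0.5 -0.4 -0.4  0.2] [[0.5905, -0.0276, 0.073], [0.5708, 0.1303, 0.073]]
[0, 1] [ 0.725   0.0621 -0.0804  0.7007] [ 0.5 -0.3  0.2 -0.4  0.2 -0.7  0.2 -0.7  0.4 -0.7  0.2 -0.2  0.5 -0.4
 -0.2  2.  -0.1  1.   0.4  0.  -0.3  1.2 -0.3  1.1 -0.4  1.9] [[0.5907, -0.0338, 0.073], [0.5717, 0.1234, 0.073]]
[0, 1, 2] [ 0.7239  0.0683 -0.08    0.707 ] [-0.7  1.6 -0.8  1.4 -1.2  1.2 -1.1  1.1 -0.9  1.1 -0.9  1.2 -0.6  0.8
 -0.5  3.3 -0.3  2.2 -0.   0.8 -0.7  2.1 -0.7  2.3 -0.9  2.9  0.8  0.7
 -0.4  1.6 -0.8  0.9 -0.7  1.4] [[0.5903, -0.0285, 0.073], [0.5707, 0.1295, 0.073]]
```

Scene and wrist agree on x and yaw but differ by 5 mm in y. I'll turn the jaws tangential, which the swing needs anyway, and take a second view to separate out the hand-eye offset.

Request:
send_rows(translation=[[0, 0, 0], [0, 0, 0], [0, 0, 0], [0, 0, 0], [0, 0, 0]], rotation=[[0, 0, 1], [0, 0, 1], [0, 0, 1], [0, 0, 1], [0, 0, 1]], grip=[55, 55, 55, 55, 55])

```text
time: 1.45
eef_pos: [0.5931, -0.0319, 0.1609]
tcp_rot: [0.844, 0.536, 0.001, 0.001]
contact_force: [0.1, -0.0, -0.2]
opening: 0.643
```

Request:
send_rows(translation=[[0, 0, 0], [0, 0, 0], [0, 0, 0], [0, 0, 0], [0, 0, 0]], rotation=[[0, 0, 1], [0, 0, 1], [0, 0, 1], [0, 0, 1], [0, 0, 1]], grip=[55, 55, 55, 55, 55])

```text
time: 2.08
eef_pos: [0.5931, -0.0319, 0.1609]
tcp_rot: [0.94, 0.341, 0.001, 0.001]
contact_force: [-0.4, -0.1, 0.0]
opening: 0.646
```

Request:
send_rows(translation=[[0, 0, 0], [0, 0, 0], [0, 0, 0]], rotation=[[0, 0, 0.9], [0, 0, 0], [0, 0, 0]], grip=[55, 55, 55])

```text
time: 2.45
eef_pos: [0.5921, -0.032, 0.16]
tcp_rot: [0.952, 0.306, 0.001, 0.0]
contact_force: [-0.1, 0.9, 0.3]
opening: 0.642
```

Run:
```python
from h import *
w=snap('wrist','wrist2');print(w['s']['eef_pos'],w['s']['tcp_rot'],w['s']['qpos'][5])
im=cv2.resize(w['image'],(800,600),interpolation=cv2.INTER_CUBIC)
cv2.imwrite('pics/w2.png',im)
```

```text
[ 0.59211576 -0.03195687  0.16003736] [9.52182883e-01 3.05527922e-01 5.94782741e-04 3.04180745e-04] 0.7248258271448696
```

View pics/w2.png

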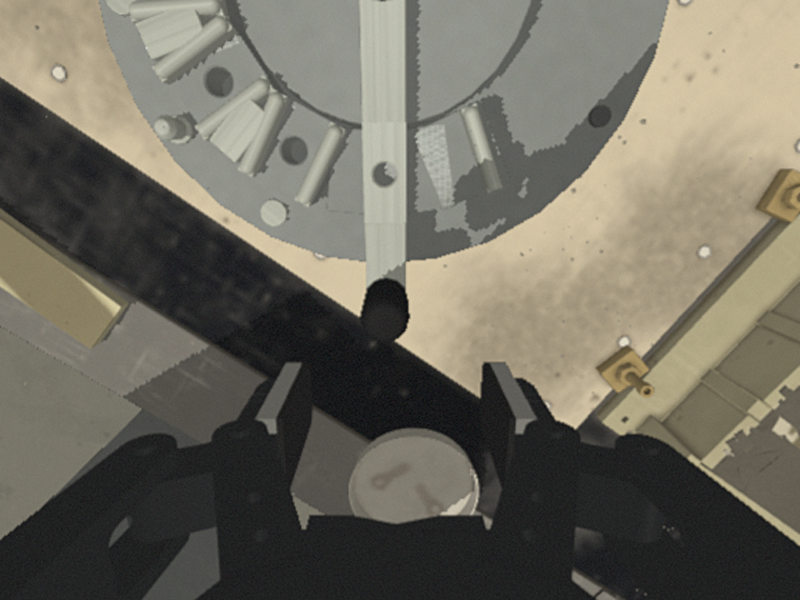

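```bash
cat > fit.py <<'E'
from h import *
from scipy.optimize import least_squares
A,C,D=load('scene0'),load('wrist1'),load('wrist2')
FA=[(.14,.010,-.3,503,421),(.14,.013,.2,604,335),(.14,.013,-.8,358,457),(.1,.035,-.3,457,332),(.1,.035,-.8,352,358),(.1,.047,None,554,185),(.165,.0945,None,693,110)]
FC=[(.14,.013,.2,271,97),(.1,.035,.2,324,88),(.1,.035,-.3,336,16),(.1,.047,None,348,152)]
FD=[(.14,.013,.2,274,212),(.1,.035,.2,294,150),(.1,.035,-.3,218,81),(.1,.047,None,384,174)]
uA=np.array([(180+(f[3]+.5)/5-.5,145+(f[4]+.5)/5-.5) for f in FA]);uC=np.array([f[3:] for f in FC],float);uD=np.array([((f[3]+.5)*.7-.5,(f[4]+.5)*.7-.5) for f in FD])
def pts(p,F):
    return [(p[0]-r*np.cos(p[2]+(p[3] if s is None else s)),p[1]-r*np.sin(p[2]+(p[3] if s is None else s)),z) for r,z,s,*_ in F]
S=[(A,FA,uA),(C,FC,uC),(D,FD,uD)]
E
python3 - <<'E'
from fit import *
for k in([0],[1],[2],[0,2]):
    r=least_squares(lambda p:np.concatenate([(w2px(S[i][0],pts(p,S[i][1]))-S[i][2]).ravel() for i in k]),[.72,.06,-.077,.7])
    print(k,r.x.round(4),np.round(r.fun,1),np.round(pts(r.x,[(.165,.073,None),(.165,.073,-.3),(.1,.047,-.3)]),4).tolist())
E
```

```text
[0] [ 0.7246  0.0642 -0.0771  0.7018] [ 0.3  0.2 -0.1  0.1 -0.1 -0.1 -0.1 -0.1  0.1 -0.1 -0.2  0.2  0.1 -0.1] [[0.5908, -0.0323, 0.073], [0.5712, 0.1249, 0.073], [0.6317, 0.101, 0.047]]
[1] [ 0.7241  0.0692 -0.0793  0.7061] [ 1.1 -0.3 -0.1  0.4 -0.5 -0.4 -0.4  0.2] [[0.5905, -0.0276, 0.073], [0.5708, 0.1303, 0.073], [0.6312, 0.1062, 0.047]]
[2] [ 0.7225  0.0708 -0.0751  0.7156] [-0.8 -0.5 -0.6 -0.2  1.3  1.  -0.  -0.6] [[0.5902, -0.0278, 0.073], [0.569, 0.1313, 0.073], [0.6295, 0.1075, 0.047]]
[0, 2] [ 0.7227  0.0699 -0.0774  0.7145] [-0.5  2.2 -0.7  1.9 -1.   1.9 -0.9  1.7 -0.8  1.8 -0.9  1.5 -0.6  1.
 -0.2 -0.2  0.2  0.3  2.2  1.3  0.6 -0. ] [[0.59, -0.0282, 0.073], [0.5693, 0.1307, 0.073], [0.6297, 0.1068, 0.047]]
```

Both wrist views agree at y ≈ 0.070. The jaws centre tangentially and the lever swings freely in the bay, so I'll descend and grip.

Request:
send_rows(translation=[[0, -0.12, 0.9], [0, 0, 0.9], [0, 0, 0.9], [0, 0, 0.83], [0, 0, 0]], rotation=[[0, 0, 0], [0, 0, 0], [0, 0, 0], [0, 0, 0], [0, 0, 0]], grip=[55, 55, 55, 55, 55])

```text
time: 3.12
eef_pos: [0.5875, -0.0287, 0.0512]
tcp_rot: [0.952, 0.305, -0.002, -0.001]
contact_force: [-0.2, 0.2, 0.1]
opening: 0.646
```

Request:
send_rows(translation=[[0, 0, 0], [0, 0, 0], [0, 0, 0], [0, 0, 0], [0, 0, 0]], rotation=[[0, 0, 0], [0, 0, 0], [0, 0, 0], [0, 0, 0], [0, 0, 0]], grip=[15, 15, 15, 15, 15], squeeze=60)

```text
time: 3.75
eef_pos: [0.59, -0.0293, 0.0542]
tcp_rot: [0.952, 0.305, 0.001, 0.0]
contact_force: [0.3, 0.4, 1.1]
opening: 0.267
```

Request:
send_rows(translation=[[0, 0, -0.2], [0, 0, -0.2], [0, 0, -0.2], [0, 0, 0]], rotation=[[0, 0, 0], [0, 0, 0], [0, 0, 0], [0, 0, 0]], grip=[15, 15, 15, 15])

```text
time: 4.25
eef_pos: [0.5899, -0.0283, 0.071]
tcp_rot: [0.953, 0.304, 0.001, -0.0]
contact_force: [6.5, 3.2, -4.8]
opening: 0.27
```

Gripped (opening 0.27 ≈ 23 mm) and lifted 17 mm with about 5 N of spring load. Next is the swing, following the arc.

Request:
send_rows(translation=[[0.021, -0.479, 0], [0.021, -0.479, 0], [0.021, -0.479, 0], [0.021, -0.479, 0], [0.021, -0.479, 0]], rotation=[[0, 0, 1], [0, 0, 1], [0, 0, 1], [0, 0, 1], [0, 0, 1]], grip=[15, 15, 15, 15, 15])

```text
time: 4.88
eef_pos: [0.5612, 0.037, 0.0704]
tcp_rot: [0.996, 0.09, 0.0, 0.0]
contact_force: [6.1, 0.6, -5.6]
opening: 0.259
```

Request:
send_rows(translation=[[0.021, -0.479, 0], [0.021, -0.479, 0], [0.021, -0.479, 0], [0.021, -0.479, 0], [0.021, -0.479, 0]], rotation=[[0, 0, 1], [0, 0, 1], [0, 0, 1], [0, 0, 1], [0, 0, 1]], grip=[15, 15, 15, 15, 15])

```text
time: 5.5
eef_pos: [0.5627, 0.1078, 0.0697]
tcp_rot: [0.992, -0.128, -0.001, 0.001]
contact_force: [3.6, -1.7, -5.2]
opening: 0.263
```

Request:
send_rows(translation=[[0.021, -0.479, 0], [0.006, -0.26, 0], [0, 0, 0], [0, 0, 0], [0, 0, 0]], rotation=[[0, 0, 1], [0, 0, 0.55], [0, 0, 0], [0, 0, 0], [0, 0, 0]], grip=[15, 15, 15, 15, 15])

```text
time: 6.12
eef_pos: [0.5694, 0.1287, 0.0705]
tcp_rot: [0.981, -0.193, -0.002, 0.0]
contact_force: [0.0, -0.2, -4.9]
opening: 0.261
```

Run:
```python
from fit import *
w=snap('wrist','wrist3');c=snap('scene','scene3');print(w['s']['eef_pos'],w['s']['tcp_rot'],w['s']['contact_force'])
a=cv2.resize(w['image'][0:240,120:440],(480,360)) 
b=cv2.resize(c['image'][165:245,220:320],(750,600),interpolation=cv2.INTER_CUBIC)
cv2.imwrite('pics/s3.png',b)
P=np.array(w['s']['eef_pos'])[:2]
for p in((.7246,.0642,-.0771),(.7235,.069,-.0775),(.7225,.0708,-.0751)):
    d=np.array(p[:2])-P;print(np.hypot(*d),np.arctan2(d[1],d[0])-p[2])
```

```text
[0.56943844 0.12869554 0.07051788] [ 9.81203630e-01 -1.92967245e-01 -1.72499196e-03  3.22363799e-04] [ 0.03353867 -0.21350918 -4.85287026]
0.16803209204274802 -0.3168390189556303
0.16522264179547355 -0.2921655722305108
0.16364514751908954 -0.2865169534065466
```

View pics/s3.png

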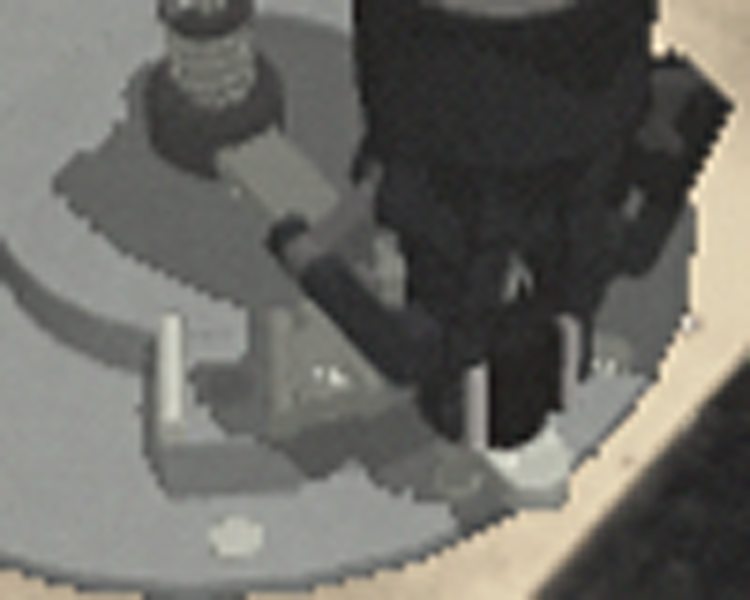

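Request:
send_rows(translation=[[0, -0.03, 0.15], [0, 0, 0.1], [0, 0, 0.1], [0, 0, 0]], rotation=[[0, 0, 0.05], [0, 0, 0], [0, 0, 0], [0, 0, 0]], grip=[15, 15, 15, 15])

```text
time: 6.72
eef_pos: [0.57, 0.1299, 0.0601]
tcp_rot: [0.981, -0.195, -0.002, 0.0]
contact_force: [-3.9, -0.2, -4.2]
opening: 0.263
```

The lever is below the cheek tops with only the spring load showing, so it has entered the notch. I'll lower it home.

Request:
send_rows(translation=[[0, 0, 0.1], [0, 0, 0.08], [0, 0, 0], [0, 0, 0]], rotation=[[0, 0, 0], [0, 0, 0], [0, 0, 0], [0, 0, 0]], grip=[15, 15, 15, 15])

```text
time: 7.22
eef_pos: [0.5697, 0.1306, 0.0562]
tcp_rot: [0.981, -0.195, -0.002, -0.0]
contact_force: [-10.0, 2.8, 1.4]
opening: 0.261
```

Request:
send_rows(translation=[[0, 0, 0], [0, 0, 0], [0, 0, 0], [0, 0, 0]], rotation=[[0, 0, 0], [0, 0, 0], [0, 0, 0], [0, 0, 0]], grip=[45, 45, 45, 45])

```text
time: 7.72
eef_pos: [0.572, 0.1297, 0.0561]
tcp_rot: [0.981, -0.195, 0.001, -0.0]
contact_force: [0.2, 0.8, -0.4]
opening: 0.526
```

Request:
send_rows(translation=[[0, 0, -0.8], [0, 0, -1], [0, 0, -1], [0, 0, -1], [0, 0, 0]], rotation=[[0, 0, 0], [0, 0, 0], [0, 0, 0], [0, 0, 0], [0, 0, 0]], grip=[45, 45, 45, 45, 45])

```text
time: 8.35
eef_pos: [0.5733, 0.1298, 0.1729]
tcp_rot: [0.981, -0.195, 0.003, -0.001]
contact_force: [0.5, -0.1, -0.7]
opening: 0.525
```

Request:
send_rows(translation=[[0, 0, 0], [0, 0, 0], [0, 0, 0]], rotation=[[0, 0, 0], [0, 0, 0], [0, 0, 0]], grip=[45, 45, 45])

```text
time: 8.72
eef_pos: [0.5705, 0.1297, 0.1681]
tcp_rot: [0.981, -0.195, -0.001, 0.0]
contact_force: [-0.4, -0.5, 1.0]
opening: 0.525
```

Run:
```python
from fit import *
w=snap('wrist','wrist4');print(w['s']['eef_pos'],w['s']['tcp_rot'],w['s']['contact_force'])
cv2.imwrite('pics/w4.png',cv2.resize(w['image'],(800,600),interpolation=cv2.INTER_CUBIC))
```

```text
[0.57045252 0.12972576 0.16806735] [ 9.80783515e-01 -1.95095409e-01 -1.17972133e-03  2.93571742e-04] [-0.44981019 -0.48744245  0.97660061]
```

View pics/w4.png

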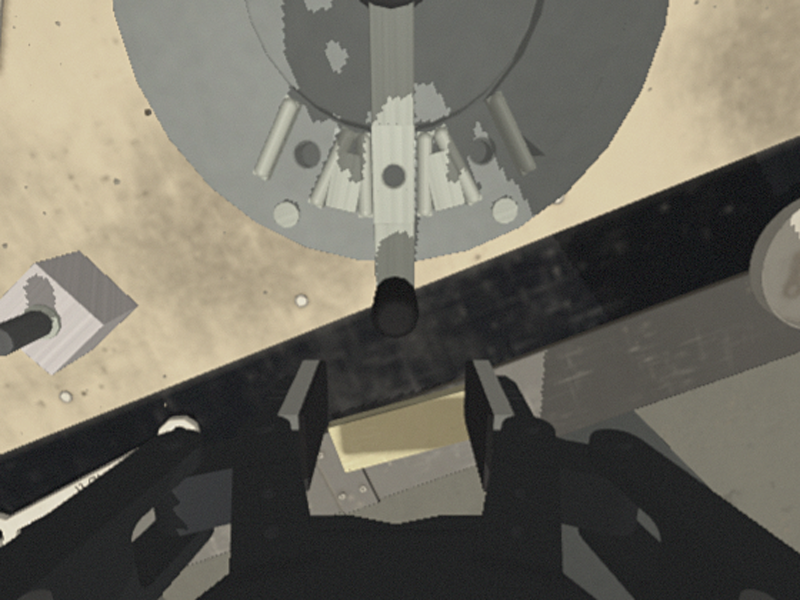

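The lever is in the middle notch: hole at (393,176), with the screw heads and free holes symmetric on either side and the stud hidden beneath. Now to compute the hole and pin positions.

Run:
```python
from fit import *
E=load('wrist4')
FE=[(.14,.013,-.8,286,213),(.14,.013,.2,505,209),(.1,.035,-.8,307,153),(.1,.035,.2,482,151),(.1,.047,None,393,176),(.165,.0945,None,397,318)]
uE=np.array([((f[3]+.5)*.7-.5,(f[4]+.5)*.7-.5) for f in FE])
r=least_squares(lambda p:(w2px(E,pts(p,FE))-uE).ravel(),[.72,.06,-.077,-.3]);print(r.x,np.round(r.fun,1),pts(r.x,[(.1,.047,None),(.165,.07,None)]))
for zz in(.035,.047,.059): print(zz,px2w(E,uE[4],zz))
print('pin',px2w(E,(45*.7,323*.7),.043))
```

```text
[ 0.72302636  0.06918014 -0.07522045 -0.30240192] [ 1.6  0.4 -1.7  0.5  1.3  0.6 -1.5 -0.2  0.9 -0.4 -0.5 -1. ] [(np.float64(0.6300719681805467), np.float64(0.10605128144631282), 0.047), (np.float64(0.5696516132705837), np.float64(0.13001752254820664), 0.07)]
0.035 [0.62975483 0.10696147 0.035     ]
0.047 [0.63004387 0.10679818 0.047     ]
0.059 [0.63033291 0.10663488 0.059     ]
pin [0.63081796 0.33294451 0.043     ]
```

Request:
send_rows(translation=[[-0.085, -0.875, 0], [-0.085, -0.875, 0], [-0.085, -0.875, 0], [-0.085, -0.875, 0], [-0.085, -0.875, 0]], rotation=[[0, 0, 0], [0, 0, 0], [0, 0, 0], [0, 0, 0], [0, 0, 0]], grip=[55, 55, 55, 55, 55])

```text
time: 9.4
eef_pos: [0.6096, 0.2567, 0.1689]
tcp_rot: [0.981, -0.195, -0.0, 0.0]
contact_force: [0.4, -1.0, 0.1]
opening: 0.644
```

Request:
send_rows(translation=[[-0.085, -0.875, 0], [-0.085, -0.875, 0.2], [-0.085, -0.875, 0.4], [0, 0, 0.4], [0, 0, 0]], rotation=[[0, 0, 0], [0, 0, 0], [0, 0, 0], [0, 0, 0], [0, 0, 0]], grip=[55, 55, 55, 55, 55])

```text
time: 10.02
eef_pos: [0.6314, 0.3307, 0.137]
tcp_rot: [0.981, -0.195, -0.002, 0.001]
contact_force: [0.5, -0.1, -0.1]
opening: 0.646
```

Request:
send_rows(translation=[[0, 0, 0], [0, 0, 0], [0, 0, 0]], rotation=[[0, 0, 0], [0, 0, 0], [0, 0, 0]], grip=[55, 55, 55])

```text
time: 10.4
eef_pos: [0.633, 0.3313, 0.1403]
tcp_rot: [0.981, -0.195, 0.001, -0.0]
contact_force: [0.1, -0.6, -0.2]
opening: 0.644
```

Run:
```python
from h import *
w=snap('wrist','wrist5');print(w['s']['eef_pos'],w['s']['tcp_rot'],w['s']['contact_force'])
print(w2px(w,[(.632,.331,.074),(.632,.331,.043)])/.7)
cv2.imwrite('pics/w5.png',cv2.resize(w['image'],(800,600),interpolation=cv2.INTER_CUBIC))
```

```text
[0.63300726 0.33125658 0.14033917] [ 9.80731924e-01 -1.95357540e-01  5.01645170e-04 -2.71603891e-04] [ 0.12706375 -0.63833361 -0.180808  ]
[[397.63403101 321.65597683]
 [397.35321651 302.8567183 ]]
```

View pics/w5.png

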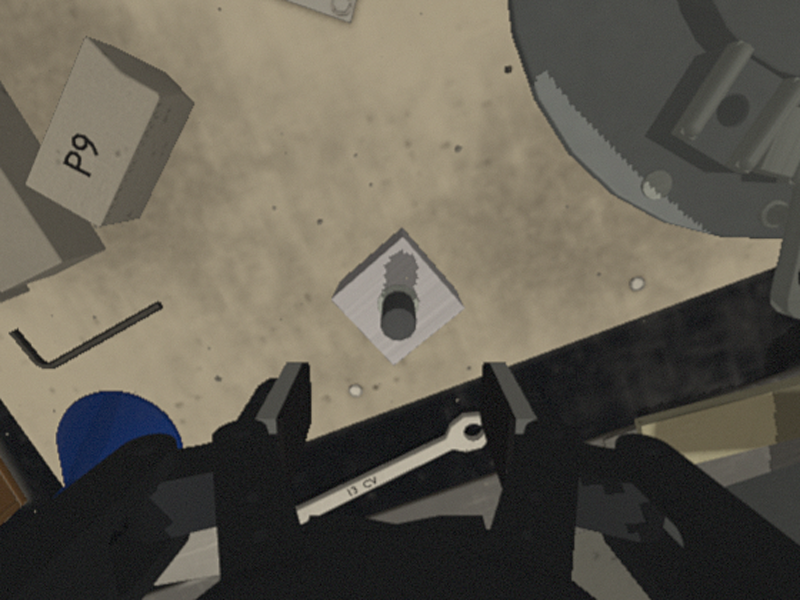

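The pin head appears at (398,323), within 1.5 px of the prediction. I'll descend, grip and lift.

Request:
send_rows(translation=[[-0.04, 0, 0.8], [0, 0, 0.8], [0, 0, 0.8], [0, 0, 0.64], [0, 0, 0]], rotation=[[0, 0, 0], [0, 0, 0], [0, 0, 0], [0, 0, 0], [0, 0, 0]], grip=[50, 45, 45, 45, 45])

```text
time: 11.08
eef_pos: [0.6311, 0.3318, 0.0465]
tcp_rot: [0.981, -0.195, -0.001, 0.001]
contact_force: [-0.2, -0.2, 0.5]
opening: 0.527
```

Request:
send_rows(translation=[[0, 0, 0], [0, 0, 0], [0, 0, 0], [0, 0, 0], [0, 0, 0]], rotation=[[0, 0, 0], [0, 0, 0], [0, 0, 0], [0, 0, 0], [0, 0, 0]], grip=[8, 8, 8, 8, 8], squeeze=40)

```text
time: 11.7
eef_pos: [0.6318, 0.3319, 0.0492]
tcp_rot: [0.981, -0.195, 0.0, 0.0]
contact_force: [-1.9, -2.1, 4.6]
opening: 0.19
```

Request:
send_rows(translation=[[0, 0, -0.5], [0, 0, -0.7], [0, 0, -0.8], [0, 0, -0.8], [0, 0, 0]], rotation=[[0, 0, 0], [0, 0, 0], [0, 0, 0], [0, 0, 0], [0, 0, 0]], grip=[8, 8, 8, 8, 8])

```text
time: 12.32
eef_pos: [0.6336, 0.333, 0.1371]
tcp_rot: [0.981, -0.195, 0.003, -0.002]
contact_force: [0.8, 0.1, -0.3]
opening: 0.184
```

Request:
send_rows(translation=[[0.353, 0.871, 0], [0.353, 0.871, 0], [0.353, 0.871, 0], [0.353, 0.871, 0], [0.353, 0.871, 0]], rotation=[[0, 0, 0], [0, 0, 0], [0, 0, 0], [0, 0, 0], [0, 0, 0]], grip=[8, 8, 8, 8, 8])

```text
time: 12.95
eef_pos: [0.6298, 0.1902, 0.1314]
tcp_rot: [0.981, -0.195, -0.001, 0.0]
contact_force: [0.3, 0.6, -0.2]
opening: 0.181
```

Request:
send_rows(translation=[[0.353, 0.871, 0], [0.353, 0.871, 0], [0.353, 0.871, 0.3], [0, 0, 0.6], [0, 0, 0]], rotation=[[0, 0, 0], [0, 0, 0], [0, 0, 0], [0, 0, 0], [0, 0, 0]], grip=[8, 8, 8, 8, 8])

```text
time: 13.58
eef_pos: [0.6278, 0.1069, 0.1023]
tcp_rot: [0.981, -0.195, -0.003, 0.0]
contact_force: [0.5, -0.5, -0.2]
opening: 0.185
```

Request:
send_rows(translation=[[0, 0, 0], [0, 0, 0], [0, 0, 0], [0, 0, 0]], rotation=[[0, 0, 0], [0, 0, 0], [0, 0, 0], [0, 0, 0]], grip=[8, 8, 8, 8])

```text
time: 14.08
eef_pos: [0.63, 0.1068, 0.1057]
tcp_rot: [0.981, -0.195, 0.0, -0.0]
contact_force: [-0.3, 0.5, -0.4]
opening: 0.185
```

Run:
```python
from h import *
w5=load('wrist5');print('pin5',px2w(w5,(398*.7,323*.7),.074))
w=snap('wrist','wrist6');print(w['s']['eef_pos'],w['s']['tcp_rot'],w['s']['contact_force'])
e=np.array(w['s']['eef_pos']);print(w2px(w,[(.630,.1065,.047),e-[0,0,.045]]))
s=snap('side','side6');c=snap('scene','scene6')
print(w2px(s,[(.63,.1065,.047)]),w2px(c,[(.63,.1065,.047)]))
L=cv2.resize(w['image'][60:270,200:360],(400,525),interpolation=cv2.INTER_CUBIC)
q=w2px(s,[(.63,.1065,.047)])[0].astype(int)
Rr=cv2.resize(s['image'][q[1]-40:q[1]+24,q[0]-24:q[0]+25],(400,525),interpolation=cv2.INTER_CUBIC);print(q)
cv2.imwrite('pics/w6.png',np.hstack([L,Rr]))
```

```text
pin5 [0.63131729 0.33109583 0.074     ]
[0.63002287 0.10677555 0.10571981] [ 9.80821865e-01 -1.94906004e-01  3.39014641e-04 -5.73356215e-05] [-0.33368219  0.48839457 -0.43411183]
[[277.80332391 227.60141397]
 [277.45464783 235.19293458]]
[[256.69069934 231.43357553]] [[269.87542472 209.0240853 ]]
[256 231]
```

View pics/w6.png

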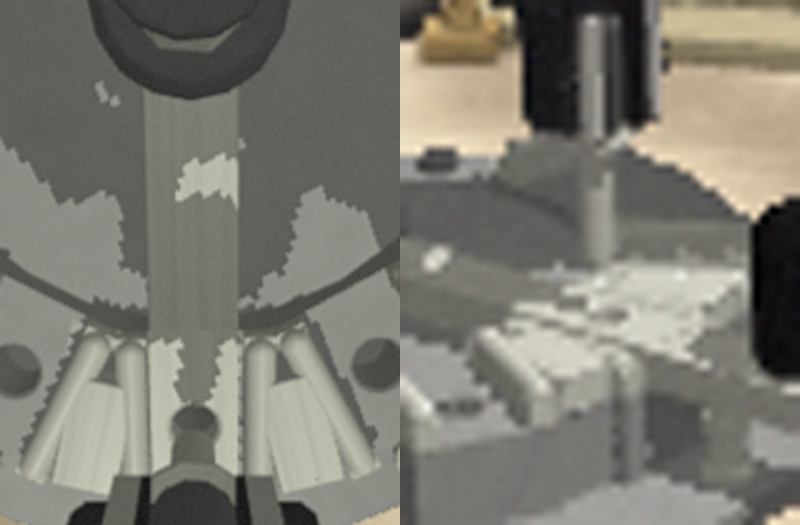

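Both wrist predictions match what the picture shows: hole (278,228) and tip (278,236). I'll descend slowly and watch the force.

Request:
send_rows(translation=[[0, -0.02, 0.25], [0, 0, 0.15], [0, 0, 0.1], [0, 0, 0.1], [0, 0, 0]], rotation=[[0, 0, 0], [0, 0, 0], [0, 0, 0], [0, 0, 0], [0, 0, 0]], grip=[8, 8, 8, 8, 8])

```text
time: 14.85
eef_pos: [0.6298, 0.107, 0.0869]
tcp_rot: [0.981, -0.195, -0.0, 0.0]
contact_force: [0.4, -0.4, -0.7]
opening: 0.183
```

The tip is about 5 mm into the hole with no load.

Request:
send_rows(translation=[[0, 0, 0.2], [0, 0, 0.2], [0, 0, 0.2], [0, 0, 0.1], [0, 0, 0]], rotation=[[0, 0, 0], [0, 0, 0], [0, 0, 0], [0, 0, 0], [0, 0, 0]], grip=[8, 8, 8, 8, 8])

```text
time: 15.48
eef_pos: [0.6299, 0.107, 0.0659]
tcp_rot: [0.981, -0.195, -0.0, 0.0]
contact_force: [0.1, 0.2, -0.4]
opening: 0.183
```

Request:
send_rows(translation=[[0, 0, 0.15], [0, 0, 0.1], [0, 0, 0.03], [0, 0, 0], [0, 0, 0]], rotation=[[0, 0, 0], [0, 0, 0], [0, 0, 0], [0, 0, 0], [0, 0, 0]], grip=[8, 8, 8, 8, 8])

```text
time: 16.1
eef_pos: [0.6302, 0.107, 0.0581]
tcp_rot: [0.981, -0.195, 0.0, -0.0]
contact_force: [0.2, -0.3, 0.3]
opening: 0.186
```

Request:
send_rows(translation=[[0, 0, 0.05], [0, 0, 0.04], [0, 0, 0], [0, 0, 0]], rotation=[[0, 0, 0], [0, 0, 0], [0, 0, 0], [0, 0, 0]], grip=[8, 8, 8, 8])

```text
time: 16.6
eef_pos: [0.6302, 0.1071, 0.0553]
tcp_rot: [0.981, -0.195, 0.0, -0.0]
contact_force: [-0.3, -0.1, -0.2]
opening: 0.186
```

No contact yet. I'll release so the pin drops the last bit, then retreat and check.

Request:
send_rows(translation=[[0, 0, 0.03], [0, 0, 0], [0, 0, 0], [0, 0, 0], [0, 0, 0]], rotation=[[0, 0, 0], [0, 0, 0], [0, 0, 0], [0, 0, 0], [0, 0, 0]], grip=[8, 8, 40, 40, 40])

```text
time: 17.23
eef_pos: [0.6298, 0.107, 0.0538]
tcp_rot: [0.981, -0.195, -0.0, 0.0]
contact_force: [0.5, 0.2, -0.1]
opening: 0.468
```

Request:
send_rows(translation=[[0, 0, -0.5], [0, 0, -1], [0, 0, -1], [0, 0, -1], [0, 0, -1]], rotation=[[0, 0, 0], [0, 0, 0], [0, 0, 0], [0, 0, 0], [0, 0, 0]], grip=[40, 40, 40, 40, 40])

```text
time: 17.85
eef_pos: [0.6303, 0.1071, 0.1916]
tcp_rot: [0.981, -0.195, 0.001, -0.0]
contact_force: [0.4, -0.1, 0.2]
opening: 0.467
```

Request:
send_rows(translation=[[-1, 0, 0], [-1, 0, 0], [0, 0, 0], [0, 0, 0], [0, 0, 0]], rotation=[[0, 0, 0], [0, 0, 0], [0, 0, 0], [0, 0, 0], [0, 0, 0]], grip=[40, 40, 40, 40, 40])

```text
time: 18.48
eef_pos: [0.5755, 0.1296, 0.1897]
tcp_rot: [0.981, -0.195, 0.0, -0.0]
contact_force: [-0.1, 0.4, 0.1]
opening: 0.468
```

Run:
```python
from h import *
w=snap('wrist','wrist7');s=snap('side','side7');print(w['s']['eef_pos'],w['s']['contact_force'])
# seated predictions: head top .081, collar bottom .047 ; knob top .0945
h=np.array([.6303,.107]);P=[(*h,.081),(*h,.050),(.5697,.130,.0945)]
print(w2px(w,P),w2px(s,P))
L=cv2.resize(w['image'][60:300,200:360],(400,600),interpolation=cv2.INTER_CUBIC)
q=w2px(s,P)[1].astype(int)-[0,6];print(q)
Rr=cv2.resize(s['image'][q[1]-36:q[1]+36,q[0]-20:q[0]+28],(400,600),interpolation=cv2.INTER_CUBIC)
cv2.imwrite('pics/w7.png',np.hstack([L,Rr]))
```

```text
[0.57551466 0.12963426 0.18972337] [-0.12233393  0.42584812  0.14888504]
[[277.16369397 130.28864089]
 [277.09654812 128.56789229]
 [279.76617973 218.69152555]] [[255.97556713 217.1792687 ]
 [256.44863375 230.26113864]
 [280.38577229 217.72995001]]
[256 224]
```

View pics/w7.png

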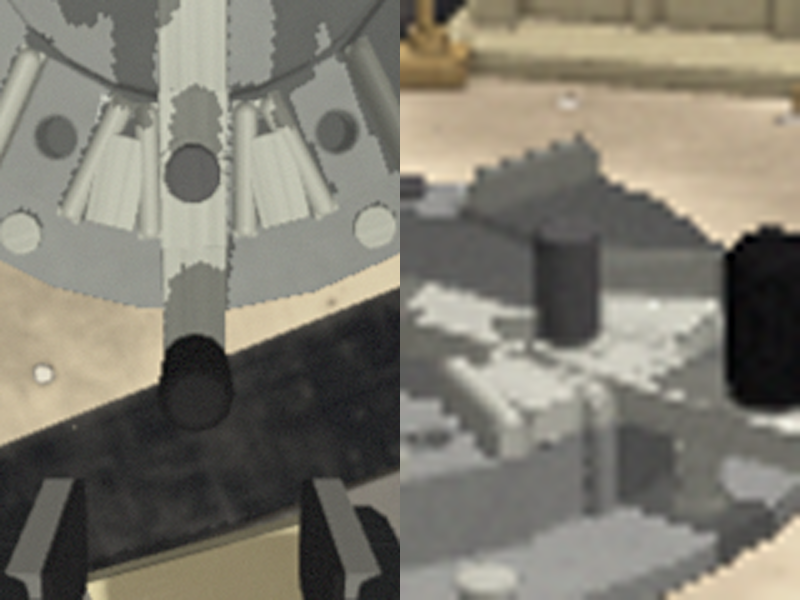

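The wrist view shows the pin head centred on the lever at the hole, with the cheeks symmetric on either side. In the side view the pin is upright with no shank visible. Its top sits 1.6 px above the seated prediction and the knob top 1.9 px above its own, so that offset is camera bias and both are down. Handing in.

```bash
python3 -c "
from h import *
print(ticket.sign_off())"
```

```text
the job is handed in; nothing more can be done
None
```

The lever is fully down in the flagged middle notch (-0.3) and the lock pin stands in it with its collar on the lever. I handed the job in at about 18.6 s; the sign-off gave no verdict.

**What I did:** I lifted the lever about 17 mm out of the bay, swung it about 1 rad and lowered it until it was below the cheek tops, then released it. The pin came out of its holder and went through the lever hole without any measurable force. I let go about 1 mm before I expected contact, so it dropped the last bit by itself.

**Last checks:**
- **Lever:** in the wrist view it lies symmetrically between the notch cheeks. A fit from the wrist picture after release put its swing at -0.302.
- **Pin:** in the side view it is upright with no shank showing. Its head top and the knob top are both within 2 px of where they should be when seated. Both are off in the same direction, so I take it as camera bias.
- **Contact:** the gripper was about 65 mm above the lever parts and touching nothing. I did not go near the mould wall, spanner or dish.

**Disagreements:**
- **Camera positions:** the scene camera placed the head about 5 mm lower in y than the wrist camera, and the side camera about 14 mm lower. I followed the wrist camera, and both the lever entering the notch and the pin fitting the hole confirmed it.
- **Stud:** once the lever was home the stud was hidden under it, so I inferred that alignment from the fit and did not see it directly.

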